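# Lock the decanter stand for the night

## Task

The bar is closing: lock the decanter into its stand. Swing the raised steel hoop back over the decanter as far as it goes, then press it down until its free leg snaps into the lock and the hoop stays down by itself. Leave the decanter standing in its well, and do not knock the glass, the jigger or the bottle stopper beside the stand over or out of their places.

Things in the scene. Friction and masses are not known exactly. Their poses are not given: they have to be found in the camera images.
- stand: Dark wooden board, 216 mm long (its y), 150 mm deep (its x), 25 mm thick, that does not move. Origin: centre of its underside, on the worktop; x points to the back of the worktop, y to the left, z up. On it a round steel pillar, 34 mm across at most, at y = +75 mm, and a steel lock, 44 by 36 mm, at y = -75 mm (key cylinder to the front), both 105 mm high over the worktop; the decanter stands in a 10 mm deep well between them.
- hoop (a joint): How far the hoop is pressed down, m: 0 = fully up, where its spring holds it; 0.032 = bottom of the travel. Pressing takes about 5 N at the top, 12 N while the leg spreads the pawl (from 18 mm on), 9 N at the bottom. The pawl snaps in at about 0.030. Once snapped in, at 0.029 to 0.032, the hoop stays there when let go; released sooner it rises again to 0.
- hoop_swing (a joint): Swing of the hoop about the pillar's upright axis, rad: 0 = over the decanter, on a firm stop, the short leg right over the hole in the lock; it grows as the short leg swings out of there to the front (-x of the stand), clockwise from above, up to 1.2. It stays where it is left; under 1 N at the short leg moves it. Beyond 0.05 the leg misses the hole and lands on the lock. Swing it only while it is up.
- palm_rest (a point): Centre of the top face of the palm rest, a flattened part in the middle of the hoop's crossbar, 62 mm along the bar, 22 mm wide, 12 mm thick. It is the place to press. 259 mm over the worktop when the hoop is up, 227 mm when fully down. 75 mm from the swing axis.
- hoop_corner (a point): Where the centre line of the crossbar meets that of the short leg (the bend there is rounded, radius 24 mm), 252 mm over the worktop when the hoop is up, 150 mm from the swing axis. The hoop is one steel bar, 12 mm thick, bent to an inverted U: a long leg in the pillar, a level crossbar, a short leg. The point's y axis points from the short leg along the crossbar to the pillar, z up.
- short_leg (a point): Rounded lower end of the hoop's free, short leg: a 12 mm round bar, plumb below hoop_corner, with a narrow neck 11 to 21 mm above its end for the pawl. 111 mm over the worktop when the hoop is up, so 6 mm above the lock.
- lock_mouth (a point): Centre of the 17 mm hole in the top of the lock, 105 mm over the worktop; the short leg goes 26 mm into it.
- pivot_top (a point): Centre of the pillar's top, 105 mm over the worktop, on the swing axis of the hoop.
- decanter: Lobed ruby glass decanter with gilt foot and stopper, 96 mm wide, 122 mm deep and 192 mm high, 0.85 kg, loose in the well of the stand. Origin: centre of its underside. The stopper's top is 207 mm over the worktop, 40 mm under the raised palm rest and 8 mm under the locked one.
- tumbler: Cut glass, 65 mm across, 80 mm high, empty, standing on the worktop to the right of the stand. Origin: centre of its underside.
- jigger: Steel two-ended bar measure, 43 mm across, 78 mm high, standing on the worktop to the left of the stand. Origin: centre of its underside.
- stopper: Silver bottle stopper, 35 mm across, 52 mm high, standing on its knob to the left of the stand, in front of the jigger. Origin: centre of its underside.
There are look-alikes about, which are no part of the job. There is more than one size of the decanter; the one meant has the size given above.

How it is judged:
By the outcome, as a careful person would: the job done as asked, in the order asked, and still so for the second after the job is handed in, with the robot touching nothing.
It also fails if it takes over 38 s, if anything falls off the work surface, if the arm or the gripper's body presses on something with over 40 N, if the wrist force passes 120 N, or if a joint passes its speed limit or range.

## Robot

A 7-joint arm with a two-finger parallel gripper is mounted at the origin on a cart in front of the work surface, level with it; the furniture and walls round the work are solid. World frame = base frame: x ahead of the robot, y to its left, z up, the work surface at z = 0. Lengths are in m, angles in rad, forces in N, time in s.
With the tool pointing down it reaches from about 0.425 to 0.925 m from the base axis. Payload 6.8 kg.
Tool frame: the origin (TCP) lies midway between the tips of the shut fingers; the grasp point (between the pads) lies 19 mm behind it; z points along the fingers, y is the direction in which the jaws open and shut (so a half turn about z gives the same grasp; the last joint's range is limited). The gripper opens to 85 mm and grips with 20 to 120 N. Pads are 22 mm wide; open, the fingers measure 114 mm over their backs; the gripper's body (76 mm by 85 mm) begins 54 mm behind the grasp point. The pads swing forward as they close: fully open they stand 13 mm farther back than shut.
Start: joints at [1.043, 0.477, 0.022, 1.555, -0.011, 1.109, -0.083], TCP at [0.275, -0.616, 0.231] pointing down, gripper open.
Joint ranges: [-2.96, 2.96], [-0.34, 2.1], [-1.41, 1.46], [0.24, 2.44], [-1.37, 4.51], [0.17, 1.92], [-2.96, 2.96]. Speed limits (rad/s): [2.39, 2.39, 3.14, 3.14, 3.14, 3.14, 3.14].

## Interface

Orientations are given as a unit quaternion [w, x, y, z].
In Python, from station import bot gives the robot as it stands. The module is installed in compiled form; this text tells all that it offers.
- The arm moves only by the tool play_rows, never from a script. Its argument "motion" is a list of rows, each a list of 2 entries, a list of its own where there are three numbers: the shift along the tool's x, y, z as a fraction of full scale, then the turn, a rotation vector about the tool's x, y, z as a fraction of full scale. In form: [[[tx, ty, tz], [rx, ry, rz]], ...]. A call has 1 to 8 rows; each row is the pose to reach, as a shift and turn from the pose measured when the call began, along the tool's axes at that moment, turning the shorter way round; what a row does not reach only later rows make up. Full scale, the value 1, is 400 mm for a shift and 360 degrees for a turn. A row lasts 1/10 s, in which the tool goes at most 50 mm and 8.59 degrees, less where a joint would pass 70% of its speed; a pose out of reach is approached as far as the arm can. A call with a number of a shift or a turn outside -1 to 1 is refused whole. A call with a gripper value outside its range is refused whole. "fingers" is the finger opening in mm, from 0 to 85.4, set as the call begins (left out, the last holds). The fingers move at their own pace and stop on an object; "grip_force" is the grip in N (left out, the last holds). Time passes only in rows, so rows that repeat a pose let the fingers close. It gives the time, the measured TCP pose, the force and the opening at its end, in the units of the state.
- bot.get_obs(): the state, without advancing time (a new reading comes with each control period).
- bot.read_camera(name): name is "side" or "top"; returns a dict with "pixels" (420x560x3 uint8, red, green, blue), "range_z" (420x560 float32, m along the optical axis (not along the pixel's ray), 0 where there is no reading), "fovy" (degrees; the focal length in pixels is half the picture's height over the tangent of half this angle, whatever the lens; pixels are square), "cx", "cy" (the principal point, pixels), "pose" (4x4, takes a point from camera to world coordinates). Camera axes: x right, y down, z forward; pixel columns grow to the right and rows downward; lengths in m; the calibration is good to about 2 mm. A picture is of the moment at which its call begins.
- bot.hand_in(): hands the job in, once; it reports no verdict.
The state is a dict: "t": time; "q": joint angles; "joint_vel": joint speeds; "joint_torque": joint torques, N m; "eef_pos": TCP position; "tool_rot": TCP orientation; "contact_force": force on the tool from outside, world axes, zero at the start; "torque": the same for the moment, N m; "gripper_width": opening from 0.0 (shut) to 1.0 (fully open).
Only numpy, scipy, OpenCV 4.12 (cv2) and the standard library are available. Lean on these libraries where they do the work, as an engineer would, in place of code of your own. Each camera call takes 0.05 s, during which the arm holds its last target.

## Working session

There is one attempt and no reset: what is moved stays moved. The work goes in short steps, Python scripts to look and compute and a tool call to move; the robot and the scene stay as the last step left them, time stands still between calls to the robot, and variables do not carry over. Pictures are saved under pics/ and viewed, and the job is handed in when it is done.

Besides the shell and the picture viewer there is one more tool, called after "Emit:" as name(argument=value, ...) on one line, values as JSON. play_rows: Moves the arm, as the interface text tells. Shift numbers are shares of 400 mm and turn numbers shares of 360 degrees, none past 1 either way. Its arguments: {"type":"object","properties":{"motion":{"type":"array"},"fingers":{"type":"number"},"grip_force":{"type":"number"}},"required":["motion"]}

```bash
mkdir -p pics; python3 - <<'E'
from station import bot
import cv2,numpy as np
o=bot.get_obs();print({k:np.round(v,4).tolist() for k,v in o.items()})
for n in("side","top"):
    c=bot.read_camera(n);cv2.imwrite(f"pics/{n}0.png",c["pixels"][:,:,::-1]);np.savez(f"{n}0.npz",**c)
    print(n,c["fovy"],c["cx"],c["cy"],np.round(c["pose"],4).tolist())
E
```

```text
{'t': 0.0, 'q': [1.0429, 0.4778, 0.0224, 1.5565, -0.0115, 1.1093, -0.0831], 'joint_vel': [0.0011, 0.0014, -0.0015, 0.0005, -0.0005, 0.0001, -0.001], 'joint_torque': [-0.0011, -59.6442, 1.6078, -28.1194, 0.0125, 0.0093, -0.0], 'eef_pos': [0.2748, -0.6159, 0.2303], 'tool_rot': [-0.0009, 0.9781, 0.2084, -0.0003], 'contact_force': [-0.6335, 0.1412, 0.2148], 'torque': [-0.0234, -0.0285, 0.0463], 'gripper_width': 1.005}
side 43.05643470706403 279.5971030787492 204.57052278939932 [[-0.5923, -0.5321, 0.6051, -0.3657], [-0.8056, 0.4029, -0.4343, 0.343], [-0.0127, -0.7447, -0.6673, 1.1151], [0.0, 0.0, 0.0, 1.0]]
top 47.56184660575985 280.11167686452944 214.7163491971303 [[0.0803, -0.7881, 0.6103, -0.2525], [-0.9967, -0.0589, 0.055, -0.3497], [-0.0074, -0.6127, -0.7903, 1.1281], [0.0, 0.0, 0.0, 1.0]]
```

View pics/side0.png

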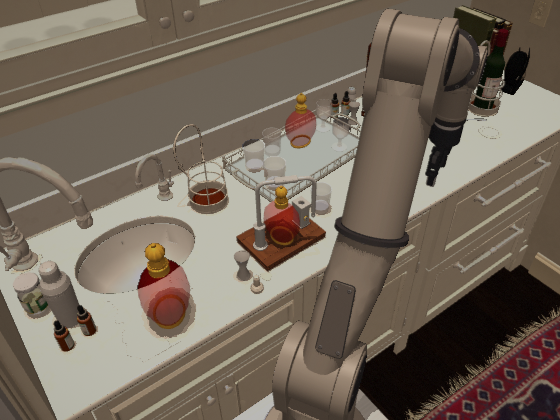

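View pics/top0.png

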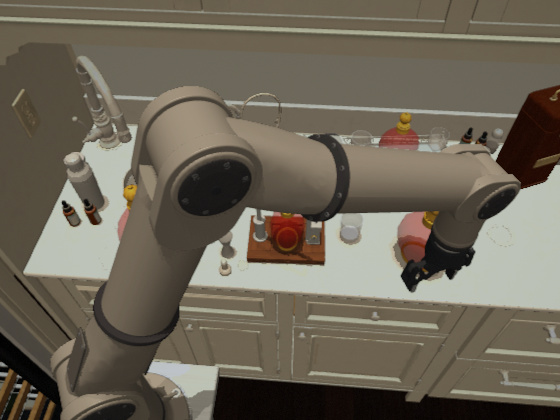

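The stand, with hoop and decanter, is at side (285,220) and top (287,235). The look-alike decanters are at side (165,290), side (300,125) and top (418,235). Only the one at side (283,215) stands in a stand with a hoop. I'll confirm that in an enlarged crop.

```bash
python3 - <<'E'
import cv2,numpy as np
a=cv2.imread("pics/side0.png")[160:300,215:355];cv2.imwrite("pics/s_crop.png",cv2.resize(a,(700,600)[:1]*2 if 0 else (600,600),interpolation=cv2.INTER_CUBIC))
a=cv2.imread("pics/top0.png")[180:290,210:370];cv2.imwrite("pics/t_crop.png",cv2.resize(a,None,fx=5,fy=5,interpolation=cv2.INTER_CUBIC))
E
```

```text
(no output)
```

View pics/s_crop.png

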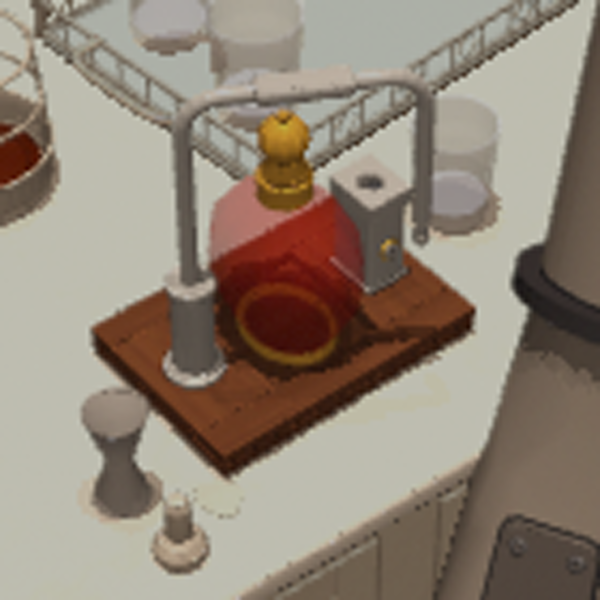

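View pics/t_crop.png

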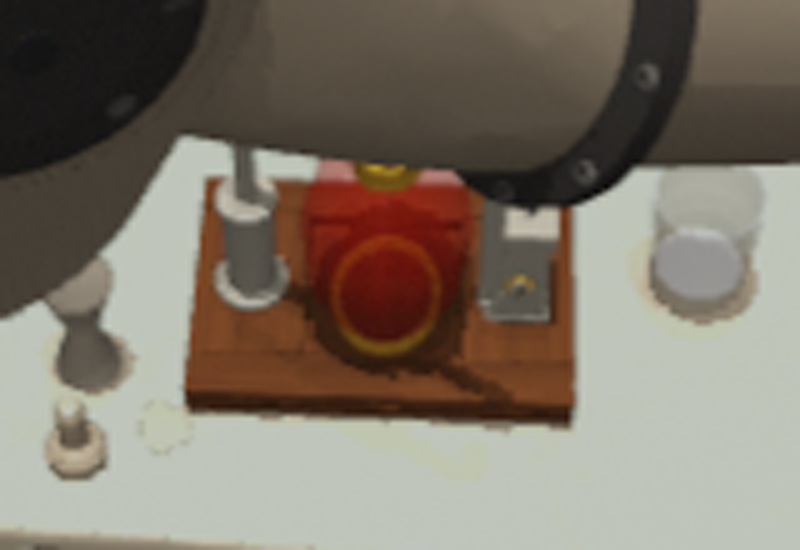

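The crop shows the decanter with its gilt stopper in the board, with the lock at the right and the hoop swung forward. Pixel readings in the side picture are the lock hole (301.3,202.5), pillar top (259.8,226.5), leg end (313.5,215.5) and palm rest (286.2,178.7).

```bash
cat > h.py <<'E'
import numpy as np
def ray(c,u,v,z):
    f=210/np.tan(np.radians(float(c["fovy"]))/2);T=c["pose"]
    d=T[:3,:3]@np.array([(u-c["cx"])/f,(v-c["cy"])/f,1]);return T[:3,3]+d*(z-T[2,3])/d[2]
def dep(c,u,v):
    f=210/np.tan(np.radians(float(c["fovy"]))/2);T=c["pose"];r=c["range_z"][int(round(v)),int(round(u))]
    return T[:3,3]+T[:3,:3]@np.array([(u-c["cx"])/f,(v-c["cy"])/f,1])*r
E
python3 - <<'E'
import numpy as np
from h import *
s=dict(np.load("side0.npz"));t=dict(np.load("top0.npz"))
S=lambda x,y:(215+x*140/600-.4,160+y*140/600-.4)
Tt=lambda x,y:(210+x/5-.4,180+y/5-.4)
for n,x,y,z in[("hole",370,182,.105),("pillar",190,287,.105),("leg",422,238,.113),("palm",305,82,.259),("palmL",257,88,.259),("palmR",353,75,.259),("bLB",92,332,.025),("bLF",228,460,.025),("bRF",474,315,.025),("stopcap",285,117,.207),("jig",115,400,.078),("stopr",178,500,.052),("tumtop",462,115,.08)]:
    p=S(x,y);print(n,np.round(ray(s,*p,z),3),"dep",np.round(dep(s,*p),3))
for n,x,y,z in[("pillar",247,197,.105),("bLF",188,403,.025),("bRF",572,420,.025),("jigbase",90,375,0),("tum",700,180,.08),("stp",68,405,.052)]:
    p=Tt(x,y);print("T",n,np.round(ray(t,*p,z),3),"dep",np.round(dep(t,*p),3))
E
```

```text
hole [ 0.522 -0.369  0.105] dep [ 0.535 -0.38   0.09 ]
pillar [ 0.512 -0.217  0.105] dep [ 0.514 -0.218  0.102]
leg [ 0.452 -0.357  0.113] dep [ 0.449 -0.354  0.117]
palm [ 0.481 -0.285  0.259] dep [ 0.484 -0.288  0.255]
palmL [ 0.493 -0.259  0.259] dep [ 0.499 -0.264  0.253]
palmR [ 0.469 -0.312  0.259] dep [ 0.471 -0.314  0.256]
bLB [ 0.585 -0.184  0.025] dep [ 0.592 -0.187  0.018]
bLF [ 0.438 -0.191  0.025] dep [ 0.442 -0.194  0.019]
bRF [ 0.444 -0.398  0.025] dep [ 0.449 -0.403  0.018]
stopcap [ 0.512 -0.293  0.207] dep [ 0.52  -0.299  0.198]
jig [ 0.481 -0.137  0.078] dep [ 0.491 -0.143  0.065]
stopr [ 0.41  -0.135  0.052] dep [ 0.41  -0.135  0.051]
tumtop [ 0.561 -0.483  0.08 ] dep [ 0.578 -0.498  0.061]
T pillar [ 0.519 -0.223  0.105] dep [ 0.516 -0.223  0.109]
T bLF [ 0.436 -0.196  0.025] dep [ 0.447 -0.194  0.008]
T bRF [ 0.441 -0.405  0.025] dep [ 0.454 -0.406  0.004]
T jigbase [ 0.466 -0.135  0.   ] dep [ 0.459 -0.137  0.011]
T tum [ 0.568 -0.469  0.08 ] dep [ 0.588 -0.472  0.055]
T stp [ 0.413 -0.136  0.052] dep [ 0.413 -0.136  0.053]
```

Emit:
play_rows(motion=[[[0, 0, -0.3], [0, 0, 0]], [[0, 0, -0.3], [0, 0, 0]], [[0, 0, -0.3], [0, 0, 0.067]], [[0.649, -0.535, -0.3], [0, 0, 0.067]], [[0.649, -0.535, -0.3], [0, 0, 0.067]], [[0.649, -0.535, -0.3], [0, 0, 0.067]], [[0.649, -0.535, -0.3], [0, 0, 0.067]], [[0.649, -0.535, -0.3], [0, 0, 0.067]]], fingers=0, grip_force=40)

```text
t: 0.9
eef_pos: [0.3867, -0.3901, 0.3504]
tool_rot: [-0.001, 1.0, -0.001, -0.001]
contact_force: [0.5, -1.0, 0.7]
gripper_width: 0.002
```

Emit:
play_rows(motion=[[[0.095, -0.188, 0], [0, 0, 0]], [[0.095, -0.188, 0], [0, 0, 0]], [[0.095, -0.188, 0], [0, 0, 0]], [[0.095, -0.188, 0], [0, 0, 0]]])

```text
t: 1.3
eef_pos: [0.4249, -0.3143, 0.3502]
tool_rot: [-0.001, 1.0, 0.0, -0.001]
contact_force: [0.4, -0.4, 0.8]
gripper_width: -0.0
```

```bash
cat > look.py <<'E'
import sys,cv2,numpy as np
from station import bot
k=sys.argv[1]
for n,(a,b,c,d) in (("side",(130,270,215,355)),("top",(150,290,200,360))):
    C=bot.read_camera(n);np.savez(f"{n}{k}.npz",**C)
    cv2.imwrite(f"pics/{n}_{k}.png",cv2.resize(C["pixels"][a:b,c:d,::-1],None,fx=4,fy=4,interpolation=cv2.INTER_CUBIC))
E
python3 look.py 1
```

```text
(no output)
```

View pics/side_1.png

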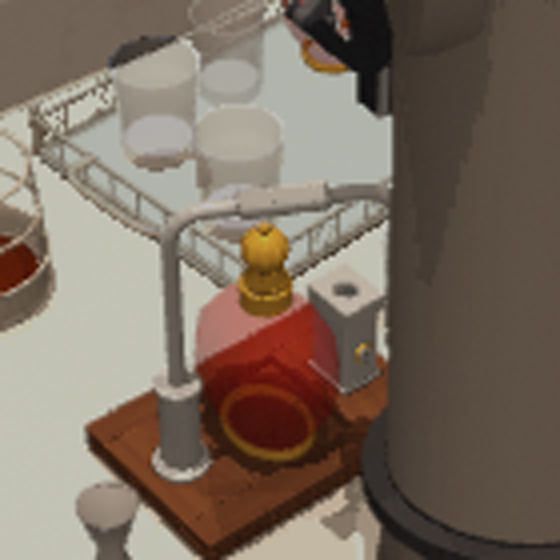

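View pics/top_1.png

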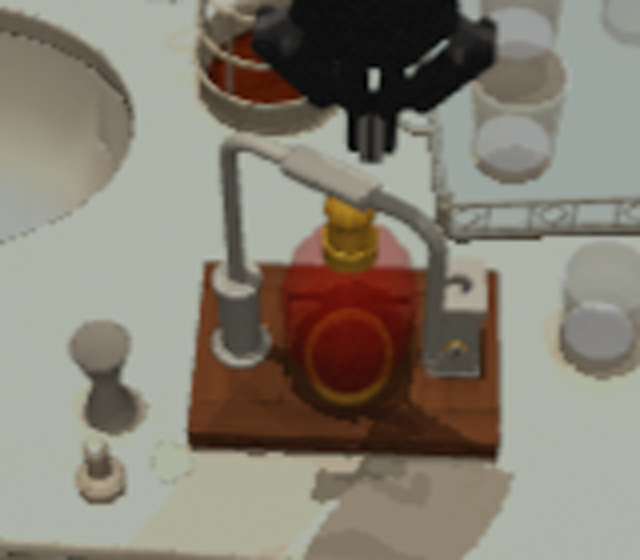

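Both views are clear. In the top crop the palm rest is at (333,172), pillar top at (236,276) and short leg at (437,365). The shut fingertips at (373,158) are above and in front of the bar.

```bash
python3 - <<'E'
from h import *
t=dict(np.load("top1.npz"));s=dict(np.load("side1.npz"))
for n,x,y,z in[("pillar",236,277,.105),("hole",462,283,.105),("palm",333,172,.259),("palmL",287,153,.259),("palmR",378,190,.259),("corner",440,222,.255),("leg",434,372,.113),("tip",373,158,.35),("cap",350,205,.207)]:
    print(n,np.round(ray(t,200+x/4-.4,150+y/4-.4,z),3),np.round(dep(t,200+x/4-.4,150+y/4-.4),3))
for n,x,y,z in[("hole",346,289,.105),("palm",285,200,.259),("pillar",178,386,.105)]:
    print("S",n,np.round(ray(s,215+x/4-.4,130+y/4-.4,z),3))
E
```

```text
pillar [ 0.519 -0.222  0.105] [ 0.515 -0.222  0.111]
hole [ 0.525 -0.374  0.105] [-0.253 -0.35   1.128]
palm [ 0.486 -0.29   0.259] [ 0.485 -0.29   0.26 ]
palmL [ 0.499 -0.262  0.259] [ 0.501 -0.261  0.257]
palmR [ 0.474 -0.318  0.259] [ 0.475 -0.318  0.257]
corner [ 0.455 -0.356  0.255] [ 0.623 -0.357  0.048]
leg [ 0.446 -0.358  0.113] [ 0.504 -0.359  0.029]
tip [ 0.42  -0.317  0.35 ] [ 0.415 -0.318  0.356]
cap [ 0.504 -0.299  0.207] [ 0.515 -0.299  0.194]
S hole [ 0.522 -0.37   0.105]
S palm [ 0.478 -0.283  0.259]
S pillar [ 0.513 -0.218  0.105]
```

Emit:
play_rows(motion=[[[0, 0, 0.28], [0, 0, 0]], [[0, 0, 0.28], [0, 0, 0]], [[0, 0, 0.28], [0, 0, 0]], [[0, 0, 0.28], [0, 0, 0]]])

```text
t: 1.8
eef_pos: [0.4221, -0.3166, 0.2367]
tool_rot: [-0.002, 1.0, -0.003, -0.003]
contact_force: [0.1, 0.4, 1.6]
gripper_width: 0.003
```

Emit:
play_rows(motion=[[[0.03, 0.01, 0], [0, 0, 0]], [[0.06, 0.02, 0], [0, 0, 0]], [[0.09, 0.03, 0], [0, 0, 0]], [[0.11, 0.04, 0], [0, 0, 0]], [[0.13, 0.05, 0], [0, 0, 0]], [[0.15, 0.05, 0], [0, 0, 0]], [[0.16, 0.05, 0], [0, 0, 0]], [[0.16, 0.05, 0], [0, 0, 0]]])

```text
t: 2.6
eef_pos: [0.4867, -0.3365, 0.2362]
tool_rot: [-0.002, 1.0, -0.002, -0.003]
contact_force: [-0.2, 0.1, 0.6]
gripper_width: -0.001
```

```bash
python3 look.py 2
```

```text
(no output)
```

View pics/top_2.png

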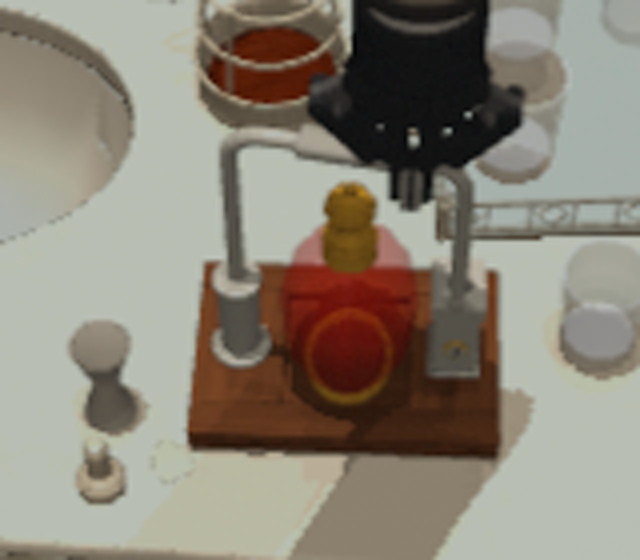

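The hoop has swung most of the way, with the leg at top crop (460,285) nearly over the lock. I'll creep on to the stop.

Emit:
play_rows(motion=[[[0.01, 0, 0], [0, 0, 0]], [[0.02, 0, 0], [0, 0, 0]], [[0.03, 0, 0], [0, 0, 0]], [[0.035, 0, 0], [0, 0, 0]], [[0.035, 0, 0], [0, 0, 0]]])

```text
t: 3.2
eef_pos: [0.5005, -0.3365, 0.2361]
tool_rot: [-0.002, 1.0, -0.002, -0.003]
contact_force: [0.2, 0.1, -0.6]
gripper_width: -0.003
```

Emit:
play_rows(motion=[[[0.008, 0, 0], [0, 0, 0]], [[0.014, 0, 0], [0, 0, 0]], [[0.014, 0, 0], [0, 0, 0]]])

```text
t: 3.5
eef_pos: [0.5057, -0.3366, 0.236]
tool_rot: [-0.002, 1.0, -0.002, -0.003]
contact_force: [-3.4, 0.2, 0.7]
gripper_width: -0.001
```

Emit:
play_rows(motion=[[[0.006, 0, 0], [0, 0, 0]], [[0.01, 0, 0], [0, 0, 0]], [[0.01, 0, 0], [0, 0, 0]]])

```text
t: 3.8
eef_pos: [0.5058, -0.3366, 0.2351]
tool_rot: [-0.003, 1.0, -0.003, -0.007]
contact_force: [-12.9, 1.3, 4.1]
gripper_width: 0.002
```

The force rose to 13 N with no travel, so the hoop is on its stop. Next I back off, rise and look.

Emit:
play_rows(motion=[[[-0.03, 0, 0], [0, 0, 0]], [[-0.06, 0, 0], [0, 0, 0]], [[-0.06, 0, -0.1], [0, 0, 0]], [[-0.06, 0, -0.18], [0, 0, 0]], [[-0.06, 0, -0.18], [0, 0, 0]]])

```text
t: 4.3
eef_pos: [0.4849, -0.3383, 0.3129]
tool_rot: [-0.001, 1.0, -0.003, -0.003]
contact_force: [0.4, 0.3, 0.1]
gripper_width: -0.004
```

```bash
python3 look.py 3
```

```text
(no output)
```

View pics/top_3.png

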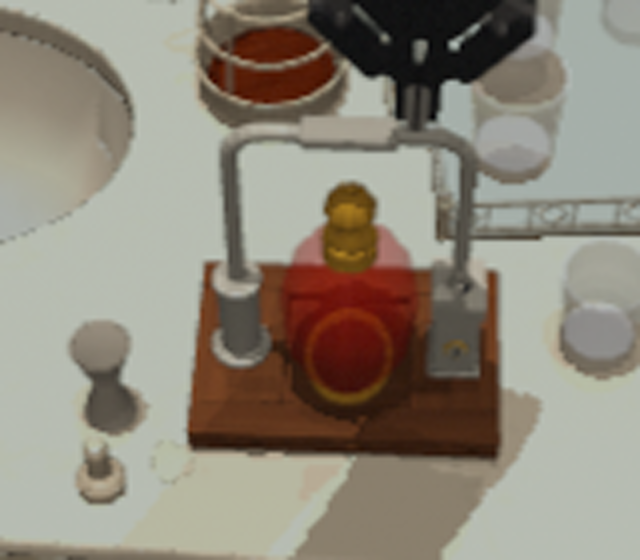

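View pics/side_3.png

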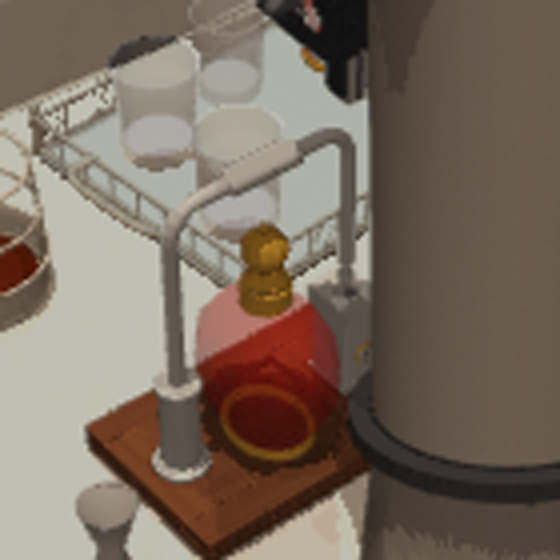

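The leg is over the lock hole at side crop (346,285). The palm rest centre is at top crop (348,130) and side crop (266,167).

```bash
python3 - <<'E'
from h import *
t=dict(np.load("top3.npz"));s=dict(np.load("side3.npz"))
for n,x,y in[("palm",348,130),("L",303,130),("R",394,131)]:
    print(n,np.round(ray(t,200+x/4-.4,150+y/4-.4,.259),3),np.round(dep(t,200+x/4-.4,150+y/4-.4),3))
print(np.round(ray(s,215+266/4-.4,130+166/4-.4,.259),3),np.round(dep(s,215+266/4-.4,130+166/4-.4),3))
E
```

```text
palm [ 0.52  -0.297  0.259] [ 0.518 -0.297  0.261]
L [ 0.518 -0.27   0.259] [ 0.52  -0.269  0.257]
R [ 0.521 -0.325  0.259] [ 0.522 -0.325  0.258]
[ 0.513 -0.294  0.259] [ 0.516 -0.297  0.256]
```

Emit:
play_rows(motion=[[[0.085, -0.105, 0], [0, 0, 0]], [[0.085, -0.105, 0], [0, 0, 0]], [[0.085, -0.105, 0.06], [0, 0, 0]], [[0.085, -0.105, 0.115], [0, 0, 0]], [[0.085, -0.105, 0.115], [0, 0, 0]]])

```text
t: 4.9
eef_pos: [0.5149, -0.2939, 0.2587]
tool_rot: [-0.004, 1.0, -0.003, -0.009]
contact_force: [-1.4, 1.6, 3.8]
gripper_width: 0.001
```

Emit:
play_rows(motion=[[[0, 0, 0.02], [0, 0, 0]], [[0, 0, 0.03], [0, 0, 0]], [[0, 0, 0.04], [0, 0, 0]], [[0, 0, 0.04], [0, 0, 0]]])

```text
t: 5.3
eef_pos: [0.5155, -0.2939, 0.2441]
tool_rot: [-0.003, 1.0, -0.003, -0.007]
contact_force: [-1.5, 0.0, 6.9]
gripper_width: -0.005
```

Emit:
play_rows(motion=[[[0, 0, 0.01], [0, 0, 0]], [[0, 0, 0.02], [0, 0, 0]], [[0, 0, 0.03], [0, 0, 0]], [[0, 0, 0.035], [0, 0, 0]], [[0, 0, 0.035], [0, 0, 0]]])

```text
t: 5.8
eef_pos: [0.5165, -0.294, 0.2322]
tool_rot: [-0.003, 1.0, -0.002, -0.006]
contact_force: [0.1, 0.4, 7.8]
gripper_width: -0.002
```

Emit:
play_rows(motion=[[[0, 0, 0.005], [0, 0, 0]], [[0, 0, 0.01], [0, 0, 0]], [[0, 0, 0.015], [0, 0, 0]], [[0, 0, 0.015], [0, 0, 0]]])

```text
t: 6.2
eef_pos: [0.5166, -0.294, 0.228]
tool_rot: [-0.003, 1.0, -0.002, -0.005]
contact_force: [-3.2, 1.8, 8.6]
gripper_width: 0.001
```

Emit:
play_rows(motion=[[[0, 0, 0.006], [0, 0, 0]], [[0, 0, 0.012], [0, 0, 0]], [[0, 0, 0.012], [0, 0, 0]]])

```text
t: 6.5
eef_pos: [0.5167, -0.2941, 0.227]
tool_rot: [-0.002, 1.0, -0.003, -0.004]
contact_force: [-8.3, 3.6, 21.2]
gripper_width: 0.0
```

The tool has bottomed at 0.227 m with 21 N. I'll release and move up slowly to check the latch.

Emit:
play_rows(motion=[[[0, 0, -0.01], [0, 0, 0]], [[0, 0, -0.03], [0, 0, 0]], [[0, 0, -0.1], [0, 0, 0]], [[0, 0, -0.2], [0, 0, 0]], [[-0.1, 0, -0.3], [0, 0, 0]], [[-0.1, 0, -0.3], [0, 0, 0]]])

```text
t: 7.1
eef_pos: [0.4769, -0.2964, 0.3528]
tool_rot: [-0.0, 1.0, -0.004, -0.002]
contact_force: [-0.2, -0.6, 0.6]
gripper_width: -0.004
```

```bash
python3 look.py 4
```

```text
(no output)
```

View pics/top_4.png

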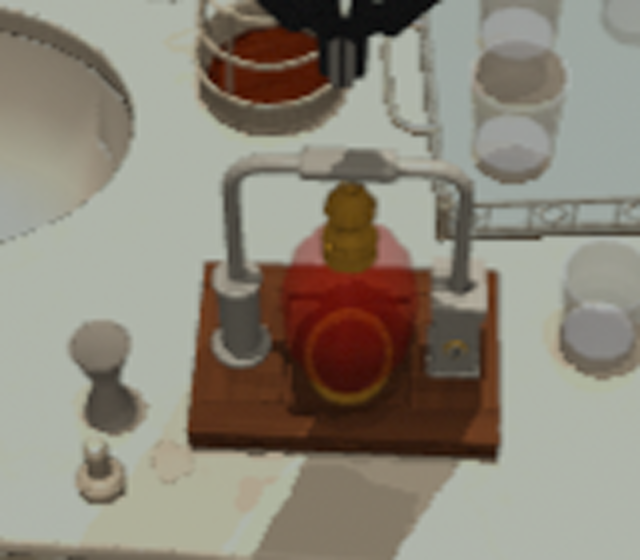

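View pics/side_4.png

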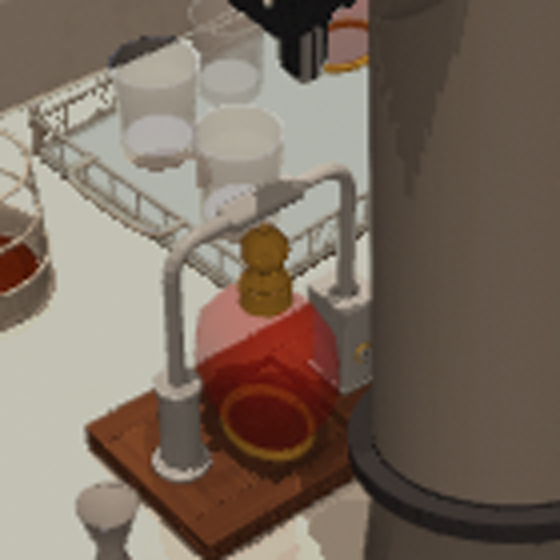

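The hoop is down, with the leg in the hole at side (346,292) and the palm rest now at top (330,163). A quick height check before handing in.

```bash
python3 - <<'E'
from h import *
from station import bot
for i in range(2):
    t=bot.read_camera("top")
    r=[dep(t,200+x/4-.4,150+161/4-.4)[2] for x in (315,330,345,365,380)]
    print(np.round(r,3))
a=dict(np.load("top3.npz"));print(np.round([dep(a,200+x/4-.4,150+131/4-.4)[2] for x in (315,330,345,365,380)],3))
bot.hand_in()
E
```

```text
[0.231 0.228 0.229 0.231 0.232]
[0.229 0.228 0.225 0.228 0.233]
[0.257 0.256 0.257 0.259 0.257]
the job is handed in; nothing more can be done
```

The decanter is locked in its stand. The hoop is over it, with the free leg in the lock, and it stays down by itself. I've handed the job in.

- **Swing:** I pushed the hoop back with the shut fingertips until it hit its stop. The force rose to 13 N with no further travel, and the leg was over the lock hole.
- **Press:** I pressed the palm rest down until the fingertips stopped at 0.227 m, with 21 N, then let go and moved the arm clear.
- **Last checks:** After letting go, the palm rest read about 0.229 m high on depth (0.257 m when up). That matches the locked height to within the camera's error. The decanter is standing in its well. The glass, jigger and bottle stopper look unmoved in the top picture, and the arm is touching nothing. No check failed.

The pawl itself can't be seen, so the latch is judged from the hoop staying down. The run took about 7 s.

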